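# Refit the D-bore knob on the hold-to-run control and keep it pressed

## Task

The control box on the bench has lost its knob: pick up the black pointer knob, turn it so that the flat in its bore meets the flat of the box's D-shaped spindle, and push it fully home on the spindle. Then press knob and spindle all the way down against the spring, and finish like that, with the hand still holding the knob pressed down. Leave the other things on the bench where they are.

Things in the scene. Friction and masses are not known exactly. Their poses are not given: they have to be found in the camera images.
- knob: Loose black plastic knob, about 70 g, 46 mm high, standing bore-down on the cloth (2 mm thick). Round skirt 48 mm in diameter, 22 mm high; above it a bar grip 42 mm long (x), 14 mm wide (y), from 22 to 46 mm above the underside. White pointer line on the +x end of the bar and the +x side of the skirt. Origin: centre of the underside; z up; +x towards the pointer.
- knob_pointer (a point): The pointer end of the knob: top of the bar grip at its +x end, 21 mm from the knob's axis and 46 mm above its underside. The knob's bore, open at the underside, lies on its axis: 18 mm deep, D-shaped, 16.5 mm in diameter with a flat 4.75 mm from the axis on this pointer side; 1.5 mm chamfer at its mouth.
- control_box: Grey control box with an aluminium face plate, fixed to the bench (its place and yaw vary), 130 mm (x) by 150 mm (y), plate 60 mm above the bench. Origin: centre of the underside. A D-shaped upright brass spindle, 14 mm in diameter, with a steel flange, stands at the centre of the plate. Low red switch and green lamp, up to 6 mm high, at the corners nearer the robot.
- spindle_seat (a point): Centre of the top of the spindle's flange (34 mm diameter, 13 mm above the plate at rest); moves with the spindle. z up; +x out of the spindle's flat, along the red mark on the flange. Above it the D end: 16 mm high, 14 mm diameter, flat 3.5 mm from the axis on +x, top 4 mm tapered. Home: knob's underside on the flange, knob's +x along this +x, clearance 1.25 mm all round.
- spindle (a joint): How far the spindle is pressed down: 0 at rest, 0.008 m at its stop. Return spring: 4 N to start it moving, 10 N at the stop.
- selector (a joint): Angle of the spindle about its upright axis relative to the box, rad, counter-clockwise from above; varies at the start, stiff (0.15 N m of friction), so it stays where it is unless it is twisted hard. Stops at +-1.3.
- tape_measure: Bystander: grey tape measure 44x57x33 mm. Origin: centre of the underside.
- set_block_1: Bystander: grey steel block 40x22x22 mm. Origin: centre of the underside.
- set_block_2: Bystander: grey steel block 34x20x20 mm. Origin: centre of the underside.
- oilstone: Bystander: dark grey oilstone 30x105x20 mm. Origin: centre of the underside.
- bakelite_knob: Bystander, not the knob to fit: small round brown knob without a bar grip, 32 mm diameter, 20 mm high, on the yellow note pad. Origin: centre of the underside.
- red_handle: Bystander: thin red tool handle 14x108x14 mm. Origin: centre of the underside.
There are look-alikes about, which are no part of the job. What is shaped like the control_box but pink is not meant.

How it is judged:
By the outcome, as a careful person would: the job done as asked, in the order asked, and still so for the second after the job is handed in, while the arm keeps its last pose, push and grip.
It also fails if it takes over 40 s, if anything falls off the work surface, if the arm or the gripper's body presses on something with over 40 N, if the wrist force passes 120 N, or if a joint passes its speed limit or range.

## Robot

A 6-joint arm with a two-finger parallel gripper is mounted at the origin on a cart in front of the work surface, level with it; the furniture and walls round the work are solid. World frame = base frame: x ahead of the robot, y to its left, z up, the work surface at z = 0. Lengths are in m, angles in rad, forces in N, time in s.
With the tool pointing down it reaches from about 0.35 to 0.975 m from the base axis. Payload 4.9 kg.
Tool frame: the origin (TCP) lies between the finger pads; the fingertips stand 22 mm ahead of it and the grasp point (between the pads) lies 3 mm ahead of it; z points along the fingers, y is the line along which they close (so a half turn about z gives the same grasp; the last joint's range is limited). The gripper opens to 85 mm and grips with 20 to 120 N. Pads are 22 mm wide; open, the fingers measure 114 mm over their backs; the gripper's body (76 mm by 85 mm) begins 54 mm behind the grasp point. The pads swing forward as they close: fully open they stand 13 mm farther back than shut.
Start: joints at [-1.454, 0.053, 1.613, -0, 1.476, -0.119], TCP at [0.146, -0.608, 0.253] pointing down, gripper open.
Joint ranges: [-3.01, 3.01], [-1.01, 2.22], [0.06, 2.58], [-1.02, 4.17], [0.09, 2.62], [-3.14, 3.14]. Speed limits (rad/s): [2.57, 2.57, 3.14, 3.14, 3.14, 3.14].

## Interface

Orientations are given as a unit quaternion [w, x, y, z].
In Python, from plant import state, grab_frame, get_calibration, job_done, recognise, regions_of gives the robot as it stands.
- The arm moves only by the tool apply_moves, never from a script. Its argument "targets" is a list of rows, each an object with "translation": the shift along the tool's x, y, z normalised to -1 to 1, where 1 is 100 mm, a list of three; "twist": the turn about the tool's z normalised to -1 to 1, where 1 is 0.1 rad; "hand": the opening, from 0 (shut) to 1 (fully open). A call has 1 to 8 rows; each row shifts and turns the commanded pose from where the row before left it, along the tool's axes as they then stand; what a row does not reach is not made up. A row lasts 1/10 s, in which the tool goes at most 50 mm and 8.59 degrees, less where a joint would pass 70% of its speed; a pose out of reach is approached as far as the arm can. A call with a number of a shift or a turn outside -1 to 1 is refused whole. A call with a gripper value outside its range is refused whole. The fingers move at their own pace and stop on an object; the grip force is fixed at half the most. Time passes only in rows, so rows that do not move let the fingers close. It gives the time, the measured TCP pose, the force, the opening and the grip force at its end, in the units of the state.
- state(): the state, without advancing time (a new reading comes with each control period).
- grab_frame(name): name is "side" or "top" or "wrist"; returns the picture (400x640x3 uint8, red, green, blue); there is no depth.
- get_calibration(name): a dict with "camera_matrix" (3x3 intrinsics, pixels), "D" ([k1, k2, p1, p2, k3] as OpenCV has them; the pictures are not rectified), "pose" (4x4, takes a point from camera to world coordinates). Camera axes: x right, y up, looking along -z (the intrinsics and any distortion apply to the point x, -y, -z); pixel columns grow to the right and rows downward; lengths in m; the calibration is good to about 2 mm. A picture is of the moment at which its call begins: read the wrist's pose just before it. get_calibration takes no time and is no camera call; for the wrist camera it gives the pose at the moment of the call.
- job_done(): hands the job in; it is judged then, once.
Trained networks look in the newest picture that a camera, given by its name, has taken for a name from the list of things; names that differ only in an ending like _2 or _b are one class to them, and where a whole thing is asked for, a point or a joint stands for the part that bears it (a point fixed in the world has none). Each returns a list of dicts, best first, with "score" (0 to 1); they miss things now and then, are a little off and sometimes report something else, mostly with a low value. They report only what shows in the picture. A call takes as long as a camera call. They do not tell look-alikes from the thing itself.
- recognise(camera, query): "point" ([x, y, z] in m, in world coordinates, good to about 4 mm: the middle of the surface that is visible of it).
- regions_of(camera, query): "pixels" (400x640 bool, what is visible of it).
The state is a dict: "time": time; "joint_pos": joint angles; "joint_vel": joint speeds; "joint_efforts": joint torques, N m; "tool_pos": TCP position; "tool_rot": TCP orientation; "contact_force": force on the tool from outside, world axes, zero at the start; "ft_torque": the same for the moment, N m; "gripper_width": opening from 0.0 (shut) to 1.0 (fully open); "grasp_force": force on a finger pad.
Only numpy, scipy, OpenCV 4.12 (cv2) and the standard library are available. Lean on these libraries where they do the work, as an engineer would, in place of code of your own. Each camera call takes 0.05 s, during which the arm holds its last target. There are 200 camera calls.

## Working session

There is one attempt and no reset: what is moved stays moved. The work goes in short steps, Python scripts to look and compute and a tool call to move; the robot and the scene stay as the last step left them, time stands still between calls to the robot, and variables do not carry over. Pictures are saved under pics/ and viewed, at most 10 in all, crops included, and the job is handed in when it is done.

Besides the shell and the picture viewer there is one more tool, called by a JSON object that holds its "op" and its "data". apply_moves: Moves the arm, as the interface text tells. Its arguments: {"type":"object","properties":{"targets":{"type":"array"}},"required":["targets"]}

```bash
mkdir -p pics; ls; cat > h.py <<'E'
import numpy as np, cv2
from plant import *
def snap(c,n):
    cal=get_calibration(c); im=grab_frame(c); cv2.imwrite(f'pics/{n}.png',im[:,:,::-1]); return im,cal
def ray(cal,uv,z):
    K=np.array(cal['camera_matrix']);D=np.array(cal['D']);T=np.array(cal['pose'])
    p=cv2.undistortPoints(np.array(uv,float).reshape(-1,1,2),K,D,None,None).reshape(-1,2)
    d=np.c_[p[:,0],-p[:,1],-np.ones(len(p))]@T[:3,:3].T; o=T[:3,3]
    return o+d*((z-o[2])/d[:,2])[:,None]
def proj(cal,P):
    K=np.array(cal['camera_matrix']);D=np.array(cal['D']);T=np.array(cal['pose'])
    q=(np.atleast_2d(P)-T[:3,3])@T[:3,:3]; q=q*[1,-1,-1]
    return cv2.projectPoints(q,np.zeros(3),np.zeros(3),K,D)[0].reshape(-1,2)
E
python3 - <<'E'
from h import *
a,_=snap('top','top0'); 
for q in ['knob','knob_pointer','control_box','spindle_seat']:
    print(q,[(np.round(r['point'],3).tolist(),round(r['score'],2)) for r in recognise('top',q)])
b,_=snap('side','side0')
for q in ['knob','control_box']:
    print(q,[(np.round(r['point'],3).tolist(),round(r['score'],2)) for r in recognise('side',q)])
cv2.imwrite('pics/both.png',cv2.resize(np.vstack([a,b])[:,:,::-1],(480,600),interpolation=cv2.INTER_AREA))
print(state())
E
```

```text
pics
knob [([0.507, -0.096, 0.024], 0.65)]
knob_pointer [([0.513, -0.096, 0.023], 0.74)]
control_box [([0.389, 0.706, 0.06], 0.8), ([0.593, 0.286, 0.056], 0.77), ([0.59, 0.289, 0.075], 0.17)]
spindle_seat [([0.386, 0.713, 0.073], 0.42), ([0.695, -0.112, 0.027], 0.33)]
knob [([0.508, -0.112, 0.025], 0.71)]
control_box [([0.385, 0.668, 0.054], 0.92), ([0.592, 0.234, 0.059], 0.78)]
{'time': 0.4, 'joint_pos': array([-1.45399038e+00,  5.28015872e-02,  1.61311720e+00, -6.47460737e-06,
        1.47597139e+00, -1.18987104e-01]), 'joint_vel': array([-0.00030532, -0.00270562, -0.00064896, -0.00186265,  0.00137642,
       -0.00131658]), 'joint_efforts': array([-1.26542596e-03, -3.93054020e+01, -3.69813251e+01, -1.30811850e-04,
        2.45404226e-03,  1.03471482e-06]), 'tool_pos': array([ 0.14600391, -0.60760572,  0.25311064]), 'tool_rot': array([-1.48765181e-04,  9.93058204e-01,  1.17623900e-01, -3.06047609e-06]), 'contact_force': array([-0.0749647 ,  0.22314457, -0.56843772]), 'ft_torque': array([-0.01720919, -0.07109766,  0.02079219]), 'grasp_force': 0.0, 'gripper_width': 1.0026512890426462}
```

View pics/top0.png

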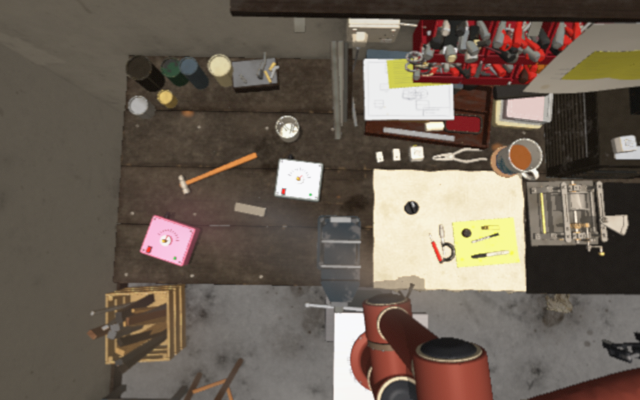

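The top view shows the knob at about (411,208) on the cloth, the right (white/grey) box at (299,180), the pink look-alike at (168,240), and the brown knob at (466,233). Something that looks like a stand is at (340,245), so I'll check it in the side view.

View pics/side0.png

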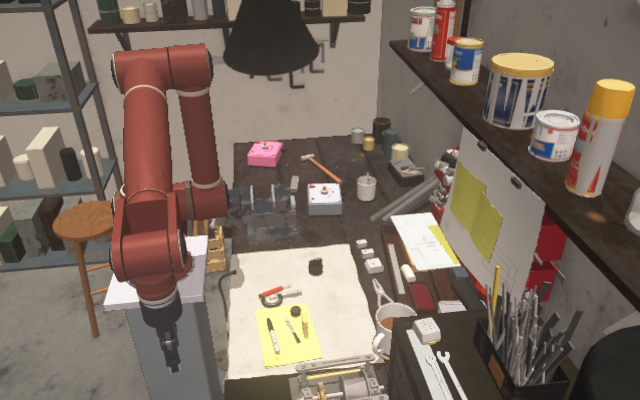

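```bash
python3 - <<'E'
from h import *
c=get_calibration('top'); print(np.round(np.array(c['pose'])[:3],3).tolist())
print(ray(c,[[411,208]],.048),ray(c,[[299,180]],.073)[0], ray(c,[[320,220],[360,220],[340,280]],0.0).round(3))
print(proj(c,[[.5,-.1,.04]]))
cs=get_calibration('side');print(np.round(np.array(cs['pose'])[:3],3).tolist())
im=cv2.imread('pics/top0.png')
cv2.imwrite('pics/c1.png',np.hstack([cv2.resize(im[190:225,385:435],None,fx=8,fy=8,interpolation=2),cv2.resize(im[160:200,275:325],None,fx=8,fy=8,interpolation=2)[:280]]))
w=get_calibration('wrist');print(np.round(np.array(w['pose'])[:3],3).tolist(),w['camera_matrix'])
E
```

```text
[[0.017, 0.996, -0.091, 0.427], [-1.0, 0.017, 0.002, 0.213], [0.004, 0.09, 0.996, 1.263]]
[[ 0.50447122 -0.09082775  0.048     ]] [0.58912881 0.28461553 0.073     ] [[0.461 0.213 0.   ]
 [0.463 0.074 0.   ]
 [0.257 0.141 0.   ]]
[[413.13661488 209.51221756]]
[[0.992, 0.08, -0.096, 0.361], [-0.124, 0.522, -0.844, -1.367], [-0.018, 0.849, 0.527, 1.076]]
[[0.234, 0.926, 0.296, 0.221], [-0.972, 0.223, 0.071, -0.589], [-0.0, -0.304, 0.953, 0.375]] [[341.52008114   0.         320.8608766 ]
 [  0.         341.52008114 195.28338842]
 [  0.           0.           1.        ]]
```

View pics/c1.png

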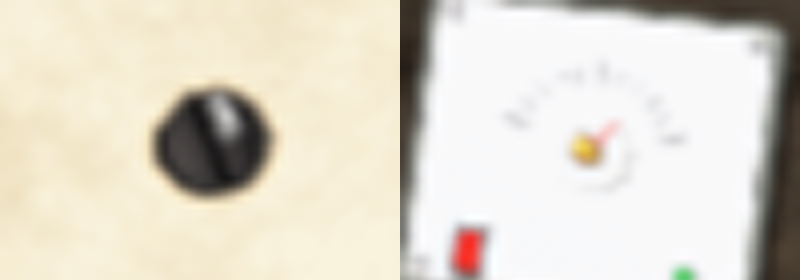

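{"op": "apply_moves", "data": {"targets": [{"translation":[0.34,-0.3,0],"twist":0,"hand":1},{"translation":[0.34,-0.3,0],"twist":0,"hand":1},{"translation":[0.34,-0.3,0],"twist":0,"hand":1},{"translation":[0.34,-0.3,0],"twist":0,"hand":1},{"translation":[0.34,-0.3,0],"twist":0,"hand":1},{"translation":[0.34,-0.3,0],"twist":0,"hand":1},{"translation":[0.34,-0.3,0],"twist":0,"hand":1}]}}

```text
time: 1.1
tool_pos: [0.3291, -0.3463, 0.2535]
tool_rot: [0.0, 0.993, 0.117, 0.0]
contact_force: [0.9, 0.8, 0.4]
gripper_width: 1.001
grasp_force: 0.0
```

{"op": "apply_moves", "data": {"targets": [{"translation":[0.33,-0.3,0.1],"twist":0,"hand":1},{"translation":[0.33,-0.3,0.1],"twist":0,"hand":1},{"translation":[0.33,-0.3,0.1],"twist":0,"hand":1},{"translation":[0.33,-0.3,0.1],"twist":0,"hand":1},{"translation":[0.33,-0.3,0.1],"twist":0,"hand":1},{"translation":[0.33,-0.3,0.1],"twist":0,"hand":1},{"translation":[0.2,-0.2,0],"twist":0,"hand":1},{"translation":[0,0,0],"twist":0,"hand":1}]}}

```text
time: 1.9
tool_pos: [0.4946, -0.0998, 0.193]
tool_rot: [-0.0, 0.993, 0.12, -0.0]
contact_force: [-0.5, 0.3, 0.5]
gripper_width: 1.002
grasp_force: 0.0
```

```bash
python3 - <<'E'
from h import *
s=state();print(s['time'],s['tool_pos'],s['tool_rot'],s['joint_pos'].round(2))
im,cal=snap('wrist','w1')
for q in ['knob','knob_pointer']:
    print(q,[(np.round(r['point'],4).tolist(),round(r['score'],2),proj(cal,r['point']).round(0).tolist()) for r in recognise('wrist',q)])
np.save('w1.npy',np.array(cal['pose']))
E
```

```text
1.9 [ 0.49455044 -0.09981203  0.19295898] [-4.81089411e-04  9.92778339e-01  1.19962170e-01 -1.23355497e-04] [-0.35 -0.2   1.95  0.    1.39  0.98]
knob [([0.5139, -0.0999, 0.0262], 0.6, [[327.0, 158.0]])]
knob_pointer []
```

View pics/w1.png

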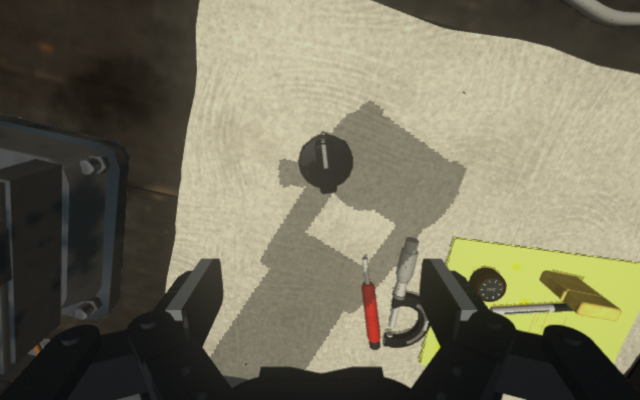

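The knob is at (326,162), with its white pointer line running from about (322,133) to (324,167), so the pointer faces up in the image (away from the robot). The heavy block at left (60,250) is a fixture to keep clear of. Next is a zoomed crop to get the yaw.

```bash
python3 - <<'E'
from h import *
im=cv2.imread('pics/w1.png');cv2.imwrite('pics/c2.png',cv2.resize(cv2.convertScaleAbs(im[120:205,285:370],alpha=2.2),None,fx=7,fy=7,interpolation=2))
E
```

```text
(no output)
```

View pics/c2.png

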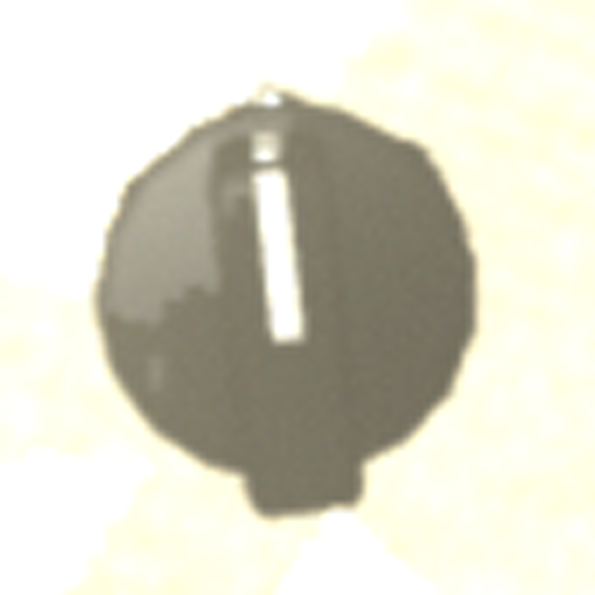

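The top-face pointer line runs (323.1,144)→(326.1,168.6) and the far end of the bar is at about (328.6,193), all at z≈0.048.

```bash
python3 - <<'E'
from h import *
cal=get_calibration('wrist');cal['pose']=np.load('w1.npy')
P=ray(cal,[[323.1,144.0],[326.1,168.6],[328.4,193]],.048);print(P)
d=P[0]-P[2];print(np.linalg.norm(d),np.degrees(np.arctan2(d[1],d[0])),(P[0]+P[2])/2)
d=P[0]-P[1];print(np.degrees(np.arctan2(d[1],d[0])))
# skirt circle top z=.024 projection check
c=(P[0]+P[2])/2
def o(z,r): 
    t=np.linspace(0,2*np.pi,60);q=proj(cal,np.c_[c[0]+r*np.cos(t),c[1]+r*np.sin(t),0*t+z]);return q.min(0),q.max(0)
print(o(.024,.024),o(.002,.024))
E
```

```text
[[ 0.52783768 -0.09301702  0.048     ]
 [ 0.50929022 -0.10007858  0.048     ]
 [ 0.48991338 -0.10686847  0.048     ]]
0.04037468619106869 20.064190225123657 [ 0.50887553 -0.09994274  0.048     ]
20.84331463695619
(array([297.76137095, 134.77054662]), array([353.15123407, 189.15915411])) (array([299.30866941, 131.46970937]), array([351.03548082, 182.49688401]))
```

{"op": "apply_moves", "data": {"targets": [{"translation":[0.14,0.03,0],"twist":-0.6,"hand":1},{"translation":[0,0,0.4],"twist":-0.55,"hand":1},{"translation":[0,0,0.4],"twist":0,"hand":0.7},{"translation":[0,0,0.2],"twist":0,"hand":0.5},{"translation":[0,0,0],"twist":0,"hand":0.5},{"translation":[0,0,0],"twist":0,"hand":0.5}]}}

```text
time: 2.65
tool_pos: [0.5079, -0.1033, 0.094]
tool_rot: [0.0, 0.985, 0.174, 0.0]
contact_force: [0.3, -0.4, 0.1]
gripper_width: 0.501
grasp_force: 0.0
```

```bash
python3 - <<'E'
from h import *
s=state();q=s['tool_rot'];print(s['time'],s['tool_pos'],q,np.degrees(2*np.arctan2(q[2],q[1])),s['gripper_width'])
E
```

```text
2.65 [ 0.50788726 -0.10325382  0.09397667] [2.02844642e-04 9.84804921e-01 1.73664018e-01 1.87762723e-04] 20.00184396984643 0.5011811239208391
```

{"op": "apply_moves", "data": {"targets": [{"translation":[0.02,-0.03,0.15],"twist":0,"hand":0.5},{"translation":[0,0,0.15],"twist":0,"hand":0.5},{"translation":[0,0,0.15],"twist":0,"hand":0.5},{"translation":[0,0,0],"twist":0,"hand":0.5},{"translation":[0,0,0],"twist":0,"hand":0},{"translation":[0,0,0],"twist":0,"hand":0},{"translation":[0,0,0],"twist":0,"hand":0},{"translation":[0,0,0],"twist":0,"hand":0}]}}

```text
time: 3.45
tool_pos: [0.5092, -0.0988, 0.0489]
tool_rot: [0.0, 0.985, 0.175, 0.001]
contact_force: [-0.1, 0.6, 0.9]
gripper_width: 0.149
grasp_force: 60.6
```

{"op": "apply_moves", "data": {"targets": [{"translation":[0,0,-0.2],"twist":0,"hand":0},{"translation":[0,0,-0.4],"twist":0,"hand":0},{"translation":[0,0,-0.4],"twist":0,"hand":0},{"translation":[0,0,-0.4],"twist":0,"hand":0},{"translation":[0,0,-0.2],"twist":0.5,"hand":0},{"translation":[0,0,0],"twist":0,"hand":0}]}}

```text
time: 4.05
tool_pos: [0.5109, -0.0994, 0.213]
tool_rot: [0.002, 0.989, 0.15, 0.004]
contact_force: [0.8, -0.9, -1.0]
gripper_width: 0.146
grasp_force: 60.5
```

{"op": "apply_moves", "data": {"targets": [{"translation":[0.17,-0.4,0],"twist":0,"hand":0},{"translation":[0.17,-0.4,0],"twist":0,"hand":0},{"translation":[0.17,-0.4,0],"twist":0,"hand":0},{"translation":[0.17,-0.4,0],"twist":0,"hand":0},{"translation":[0.17,-0.4,0],"twist":0,"hand":0},{"translation":[0.17,-0.4,0],"twist":0,"hand":0},{"translation":[0.17,-0.4,0],"twist":0,"hand":0},{"translation":[0.17,-0.4,0],"twist":0,"hand":0}]}}

```text
time: 4.85
tool_pos: [0.5427, 0.2488, 0.2057]
tool_rot: [0.0, 0.989, 0.15, -0.002]
contact_force: [0.9, 1.0, -0.7]
gripper_width: 0.148
grasp_force: 60.4
```

{"op": "apply_moves", "data": {"targets": [{"translation":[0.17,-0.4,0],"twist":0,"hand":0},{"translation":[0.17,-0.4,0],"twist":0.5,"hand":0},{"translation":[0,0,0],"twist":1,"hand":0},{"translation":[0,0,0],"twist":1,"hand":0},{"translation":[0,0,0],"twist":1,"hand":0},{"translation":[0,0,0],"twist":1,"hand":0},{"translation":[0,0,0],"twist":1,"hand":0},{"translation":[0,0,0],"twist":1,"hand":0}]}}

```text
time: 5.65
tool_pos: [0.5516, 0.3333, 0.2053]
tool_rot: [0.001, 0.985, -0.175, -0.002]
contact_force: [-0.4, 0.1, -1.0]
gripper_width: 0.148
grasp_force: 60.4
```

{"op": "apply_moves", "data": {"targets": [{"translation":[0,0,0],"twist":1,"hand":0},{"translation":[0,0,0],"twist":1,"hand":0},{"translation":[0,0,0],"twist":1,"hand":0},{"translation":[0,0,0],"twist":1,"hand":0},{"translation":[0,0,0],"twist":0,"hand":0},{"translation":[0,0,0],"twist":0,"hand":0}]}}

```text
time: 6.25
tool_pos: [0.5519, 0.3335, 0.2064]
tool_rot: [0.001, 0.931, -0.365, -0.001]
contact_force: [0.2, -0.1, -1.0]
gripper_width: 0.144
grasp_force: 60.4
```

```bash
python3 - <<'E'
from h import *
s=state();q=s['tool_rot'];print(s['time'],s['tool_pos'],q,np.degrees(2*np.arctan2(q[2],q[1])),s['gripper_width'],s['joint_pos'].round(2))
im,cal=snap('wrist','w2');np.save('w2.npy',np.array(cal['pose']))
for q in ['spindle_seat','spindle']:
    print(q,[(np.round(r['point'],4).tolist(),round(r['score'],2),proj(cal,r['point']).round(0).tolist()) for r in recognise('wrist',q)])
E
```

```text
6.25 [0.55194244 0.33345735 0.20641137] [ 9.41540256e-04  9.31129954e-01 -3.64685160e-01 -9.25373427e-04] -42.77645552201047 0.14418400907669587 [0.43 0.13 1.61 0.   1.4  2.75]
spindle_seat [([0.5938, 0.2861, 0.074], 0.65, [[328.0, 107.0]])]
spindle [([0.5997, 0.2886, 0.0716], 0.85, [[320.0, 103.0]])]
```

View pics/w2.png

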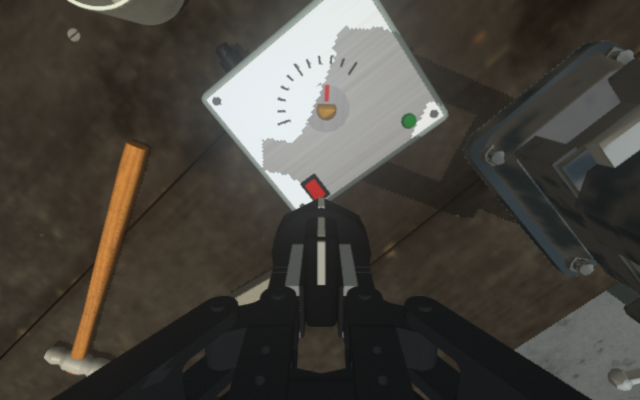

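The held knob is at (321,260), with its pointer line up. The spindle is at (326,108), with its red mark running up from about (326,102) to (326,86). I'll zoom in on both.

```bash
python3 - <<'E'
from h import *
im=cv2.imread('pics/w2.png');a=cv2.resize(im[75:140,290:365],None,fx=8,fy=8,interpolation=2)
b=cv2.resize(cv2.convertScaleAbs(im[190:330,265:380],alpha=1.5),None,fx=520/140,fy=520/140,interpolation=2)[:,:,:][:, :200*2]
b=b[:, 90:290]
cv2.imwrite('pics/c3.png',np.hstack([a,b]));print(a.shape,b.shape)
E
```

```text
(520, 600, 3) (520, 200, 3)
```

View pics/c3.png

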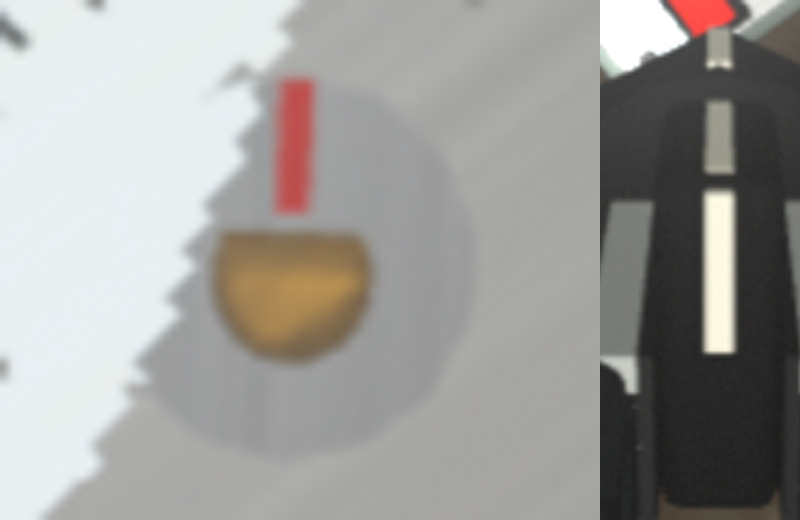

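```bash
python3 - <<'E'
from h import *
from scipy.optimize import least_squares
cal=get_calibration('wrist');cal['pose']=np.load('w2.npy')
s=state();tp=s['tool_pos'];q=s['tool_rot'];th=2*np.arctan2(q[2],q[1])
ex=np.array([np.cos(th),np.sin(th)]);ey=np.array([np.sin(th),-np.cos(th)])
f=lambda c:[290+c[0]/8,75+c[1]/8]
P=ray(cal,[f(c) for c in [(455,190),(475,270),(455,340),(390,430),(295,460),(200,430)]],.073)[:,:2]
r=least_squares(lambda c:np.linalg.norm(P-c,axis=1)-.017,P.mean(0));c=r.x
print('flange',c,r.fun*1e3)
print('free r',least_squares(lambda c:np.linalg.norm(P-c[:2],axis=1)-c[2],[*P.mean(0),.017]).x)
M=ray(cal,[f((293.5,212)),f((296.5,80))],.073)[:,:2];d=M[1]-M[0]
print('mark',np.linalg.norm(d),np.degrees(np.arctan2(d[1],d[0])),'tool',np.degrees(th),'c->mark',[np.degrees(np.arctan2(*(m-c)[::-1])) for m in M],[np.linalg.norm(m-c) for m in M])
T=ray(cal,[f((218,232)),f((367,232)),f((291,232)),f((291,365))],.089)[:,:2]
d=T[0]-T[1];print('flat normal',np.degrees(np.arctan2(d[1],d[0]))-90,'ctr from flat', T[2],T[3],np.linalg.norm(T[2]-T[3]))
B=ray(cal,[[321.3,238],[321.3,326]],tp[2]-.001)[:,:2];m=B.mean(0)
print('bar',np.linalg.norm(B[0]-B[1]),(m-tp[:2])@ex,(m-tp[:2])@ey,(B-tp[:2])@ex)
print('delta tool',(c-tp[:2])@ex,(c-tp[:2])@ey, (c-m)@ex,(c-m)@ey)
E
```

```text
flange [0.59409379 0.28836641] [-0.36570693  0.12797269 -0.30243559  0.35339588  0.18032407 -0.58235323]
free r [0.59318627 0.28835547 0.01631144]
mark 0.011288840881318114 -43.8177130420468 tool -42.85103591328581 c->mark [np.float64(-50.31646445740496), np.float64(-45.81438707427761)] [np.float64(0.005010749075947212), np.float64(0.016277275226752576)]
flat normal -42.779230003940405 ctr from flat [0.59693337 0.28549905] [0.58880209 0.29294581] 0.011025964959099311
bar 0.040909890015929845 0.00046282387499637615 0.00144833853888711 [ 0.02091774 -0.01999209]
delta tool 0.06137883675118151 0.0048514877833787055 0.06091601287618514 0.003403149244491594
```

{"op": "apply_moves", "data": {"targets": [{"translation":[0.15,0.03,0.25],"twist":0,"hand":0},{"translation":[0,0,0.25],"twist":0,"hand":0},{"translation":[0,0,0],"twist":0,"hand":0},{"translation":[0,0,0],"twist":0,"hand":0},{"translation":[0,0,0],"twist":0,"hand":0}]}}

```text
time: 6.9
tool_pos: [0.5623, 0.3219, 0.1601]
tool_rot: [-0.001, 0.931, -0.366, 0.001]
contact_force: [-0.3, 0.4, -0.3]
gripper_width: 0.151
grasp_force: 60.4
```

```bash
python3 - <<'E'
from h import *
s=state();np.save('s3.npy',np.r_[s['tool_pos'],s['tool_rot']]);print(s['time'],s['tool_pos'],s['tool_rot'],s['contact_force'])
im,cal=snap('wrist','w3');np.save('w3.npy',np.array(cal['pose']))
im=im[:,:,::-1]
cv2.imwrite('pics/c4.png',np.hstack([cv2.resize(im[20:140,280:380],None,fx=5,fy=5,interpolation=2),cv2.resize(cv2.convertScaleAbs(im[180:340,290:350],alpha=1.5),(225,600),interpolation=2)]))
E
```

```text
6.9 [0.56229921 0.32190729 0.16012628] [-9.29864721e-04  9.30758816e-01 -3.65631439e-01  9.01802634e-04] [-0.2915396   0.4308447  -0.31422946]
```

View pics/c4.png

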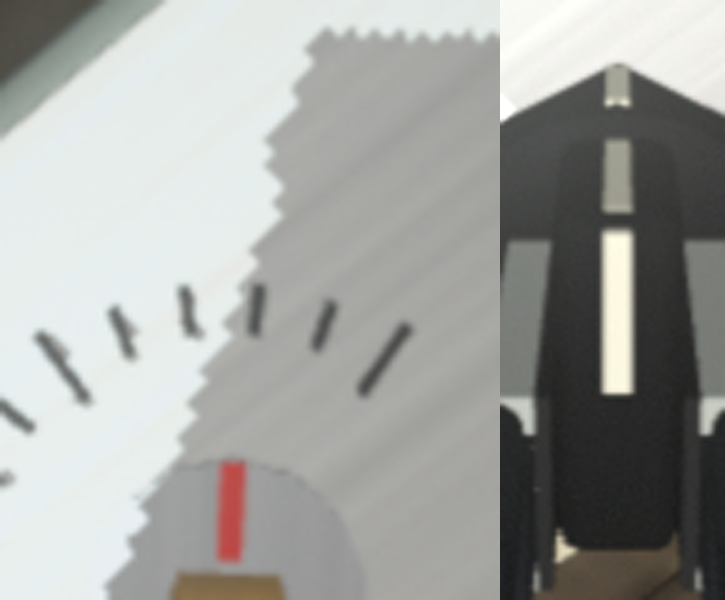

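The spindle is cut off at the bottom of that crop; its red mark is at about (326,121). I'll re-crop the same frame.

```bash
python3 - <<'E'
from h import *
im=cv2.imread('pics/w3.png');cv2.imwrite('pics/c5.png',cv2.resize(im[105:180,280:380],None,fx=8,fy=8,interpolation=2))
E
```

```text
(no output)
```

View pics/c5.png

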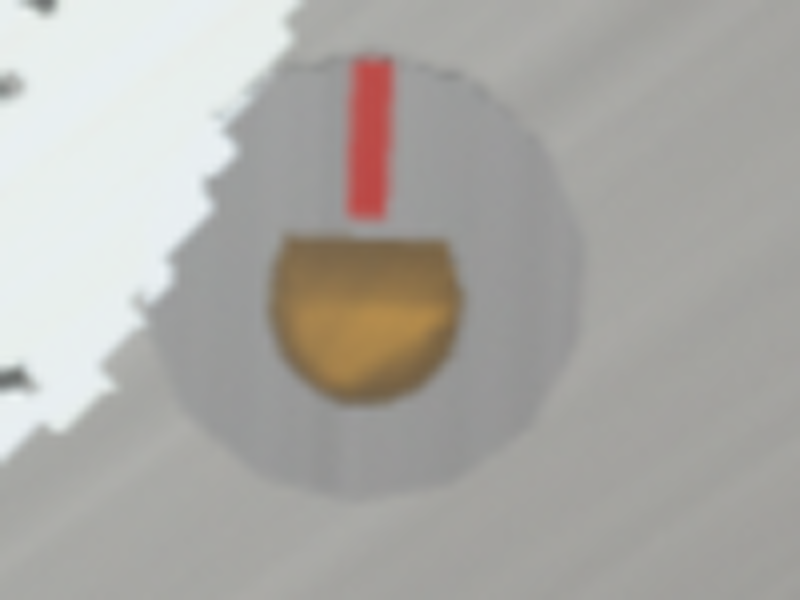

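The flange centre is at about crop (365,278). The mark runs (367.5,217)→(372,60), and the D spans x 270–463.

```bash
python3 - <<'E'
from h import *
from scipy.optimize import least_squares
cal=get_calibration('wrist');cal['pose']=np.load('w3.npy')
s=np.load('s3.npy');tp=s[:3];q=s[3:];th=2*np.arctan2(q[2],q[1])
ex=np.array([np.cos(th),np.sin(th)]);ey=np.array([np.sin(th),-np.cos(th)])
f=lambda c:[280+c[0]/8,105+c[1]/8]
P=ray(cal,[f(c) for c in [(583,270),(148,310),(365,500),(250,465),(530,430),(372,57),(540,140)]],.073)[:,:2]
r=least_squares(lambda c:np.linalg.norm(P-c[:2],axis=1)-c[2],[*P.mean(0),.017]);c=r.x[:2]
print('flange',r.x,r.fun*1e3)
M=ray(cal,[f((367.5,217)),f((372,60))],.073)[:,:2];d=M[1]-M[0]
print('mark',np.linalg.norm(d),np.degrees(np.arctan2(d[1],d[0])),'tool',np.degrees(th),'mark in tool',[((m-c)@ex*1e3,(m-c)@ey*1e3) for m in M])
T=ray(cal,[f((284,236)),f((446,242)),f((270,300)),f((463,300)),f((360,405))],.087)[:,:2]
d=T[0]-T[1];print('flat normal',np.degrees(np.arctan2(d[1],d[0]))-90,'T in tool',((T-c)@np.c_[ex,ey]*1e3).round(2).tolist())
B=ray(cal,[[321.2,237.5],[321.2,326]],tp[2]-.001)[:,:2];m=B.mean(0)
print('bar',np.linalg.norm(B[0]-B[1]),(m-tp[:2])@ex,(m-tp[:2])@ey)
print('delta tool mm',(c-tp[:2])@ex*1e3,(c-tp[:2])@ey*1e3, (c-m)@ex*1e3,(c-m)@ey*1e3)
E
```

```text
flange [0.59349116 0.28824619 0.01681678] [-0.2798819   0.00438027  0.03969914 -0.11191137  0.21285183  0.05295865
  0.08190338]
mark 0.0115795141056467 -44.28169169838685 tool -42.892933114369114 mark in tool [(np.float64(5.072742900708532), np.float64(0.0693266888460823)), (np.float64(16.64885568766217), np.float64(0.3499682157079445))]
flat normal -44.96510292027162 T in tool [[5.51, -5.99], [5.1, 5.49], [0.98, -7.01], [0.99, 6.76], [-6.59, -0.56]]
bar 0.041479656275837815 1.4087067306682994e-05 0.0009078794669669032
delta tool mm 45.76283188755134 3.430839430769889 45.74874482024466 2.5229599638029856
```

{"op": "apply_moves", "data": {"targets": [{"translation":[0.2,0.02,0],"twist":0.25,"hand":0},{"translation":[0.26,0,0],"twist":0,"hand":0},{"translation":[0,0,0.1],"twist":0,"hand":0},{"translation":[0,0,0.1],"twist":0,"hand":0},{"translation":[0,0,0],"twist":0,"hand":0},{"translation":[0,0,0],"twist":0,"hand":0}]}}

```text
time: 7.55
tool_pos: [0.5927, 0.2882, 0.1375]
tool_rot: [0.0, 0.926, -0.377, -0.001]
contact_force: [0.5, 0.1, -0.6]
gripper_width: 0.146
grasp_force: 60.4
```

```bash
python3 - <<'E'
from h import *
s=state();q=s['tool_rot'];th=2*np.arctan2(q[2],q[1]);ex=np.array([np.cos(th),np.sin(th)]);ey=np.array([np.sin(th),-np.cos(th)])
d=np.array([.59349,.28825])-s['tool_pos'][:2]
print(s['tool_pos'],np.degrees(th),d@ex*1e3,d@ey*1e3-.9,s['contact_force'])
E
```

```text
[0.59269977 0.28824605 0.13752109] -44.33291274767108 0.5624822472694719 -1.4550565848448214 [ 0.52527242  0.08859354 -0.56651943]
```

{"op": "apply_moves", "data": {"targets": [{"translation":[0.005,-0.014,0],"twist":0,"hand":0},{"translation":[0,0,0],"twist":0,"hand":0},{"translation":[0,0,0],"twist":0,"hand":0}]}}

```text
time: 7.85
tool_pos: [0.5949, 0.2891, 0.1388]
tool_rot: [-0.0, 0.926, -0.377, 0.0]
contact_force: [-0.5, -0.1, -0.3]
gripper_width: 0.147
grasp_force: 60.4
```

{"op": "apply_moves", "data": {"targets": [{"translation":[0,0,0],"twist":0,"hand":0}]}}

```text
time: 7.95
tool_pos: [0.5948, 0.2889, 0.1386]
tool_rot: [-0.0, 0.926, -0.377, 0.0]
contact_force: [-0.2, -0.1, -0.5]
gripper_width: 0.152
grasp_force: 60.4
```

```bash
python3 - <<'E'
from h import *
for i in range(5):
    s=state();q=s['tool_rot'];th=2*np.arctan2(q[2],q[1]);ex=np.array([np.cos(th),np.sin(th)]);ey=np.array([np.sin(th),-np.cos(th)])
    d=np.array([.59349,.28825])-s['tool_pos'][:2]
    print(s['tool_pos'],np.degrees(th),d@ex*1e3,d@ey*1e3-.9,s['joint_pos'][[0,5]]); grab_frame('side')
E
```

```text
[0.59483671 0.28892222 0.13862743] -44.34341746870055 -0.4932659930094868 0.5220450677540384 [0.33972844 2.68447341]
[0.59481325 0.2888549  0.13853651] -44.349369747327344 -0.5233970402537008 0.45755215485006595 [0.33964281 2.684491  ]
[0.5947756  0.28882552 0.13846556] -44.34927541928437 -0.5170152979602319 0.4102199602029174 [0.33961161 2.6844523 ]
[0.59479093 0.28876315 0.13842131] -44.3580950935834 -0.5713816882710885 0.376422114222443 [0.33950026 2.68448477]
[0.59477855 0.28874885 0.13837136] -44.35885542629665 -0.5725140292832445 0.3575569509838158 [0.33949253 2.68449501]
```

{"op": "apply_moves", "data": {"targets": [{"translation":[-0.005,0.003,0.03],"twist":0,"hand":0},{"translation":[0,0,0.03],"twist":0,"hand":0},{"translation":[0,0,0],"twist":0,"hand":0},{"translation":[0,0,0],"twist":0,"hand":0}]}}

```text
time: 8.6
tool_pos: [0.594, 0.2888, 0.1319]
tool_rot: [0.0, 0.926, -0.378, -0.0]
contact_force: [-0.1, 0.1, -1.0]
gripper_width: 0.147
grasp_force: 60.4
```

{"op": "apply_moves", "data": {"targets": [{"translation":[0,0,0.03],"twist":0,"hand":0},{"translation":[0,0,0.03],"twist":0,"hand":0},{"translation":[0,0,0],"twist":0,"hand":0},{"translation":[0,0,0],"twist":0,"hand":0}]}}

```text
time: 9.0
tool_pos: [0.5941, 0.2888, 0.126]
tool_rot: [0.0, 0.926, -0.378, -0.0]
contact_force: [0.6, -0.0, -0.8]
gripper_width: 0.152
grasp_force: 60.4
```

{"op": "apply_moves", "data": {"targets": [{"translation":[0,0,0.03],"twist":0,"hand":0},{"translation":[0,0,0.03],"twist":0,"hand":0},{"translation":[0,0,0.02],"twist":0,"hand":0},{"translation":[0,0,0],"twist":0,"hand":0},{"translation":[0,0,0],"twist":0,"hand":0}]}}

```text
time: 9.5
tool_pos: [0.5944, 0.2889, 0.119]
tool_rot: [-0.0, 0.926, -0.378, 0.0]
contact_force: [-1.6, -0.2, 4.2]
gripper_width: 0.146
grasp_force: 61.0
```

Force begins right at the expected seat height (TCP 0.119–0.120), so the knob is home. Now I'll press it down.

{"op": "apply_moves", "data": {"targets": [{"translation":[0,0,0.03],"twist":0,"hand":0},{"translation":[0,0,0.03],"twist":0,"hand":0},{"translation":[0,0,0.02],"twist":0,"hand":0},{"translation":[0,0,0],"twist":0,"hand":0},{"translation":[0,0,0],"twist":0,"hand":0}]}}

```text
time: 10.0
tool_pos: [0.5946, 0.289, 0.112]
tool_rot: [-0.0, 0.926, -0.377, 0.0]
contact_force: [-3.4, -1.5, 9.7]
gripper_width: 0.148
grasp_force: 61.8
```

{"op": "apply_moves", "data": {"targets": [{"translation":[0,0,0.015],"twist":0,"hand":0},{"translation":[0,0,0.01],"twist":0,"hand":0},{"translation":[0,0,0],"twist":0,"hand":0},{"translation":[0,0,0],"twist":0,"hand":0}]}}

```text
time: 10.4
tool_pos: [0.5948, 0.2891, 0.1119]
tool_rot: [-0.0, 0.926, -0.377, 0.0]
contact_force: [-8.4, -4.0, 18.4]
gripper_width: 0.153
grasp_force: 63.2
```

{"op": "apply_moves", "data": {"targets": [{"translation":[0,0,0],"twist":0,"hand":0},{"translation":[0,0,0],"twist":0,"hand":0},{"translation":[0,0,0],"twist":0,"hand":0},{"translation":[0,0,0],"twist":0,"hand":0},{"translation":[0,0,0],"twist":0,"hand":0}]}}

```text
time: 10.9
tool_pos: [0.5948, 0.2891, 0.1119]
tool_rot: [-0.0, 0.926, -0.377, 0.0]
contact_force: [-9.2, -2.9, 17.8]
gripper_width: 0.15
grasp_force: 63.2
```

```bash
python3 -c "
from h import *
snap('wrist','w9')"
```

```text
(no output)
```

View pics/w9.png

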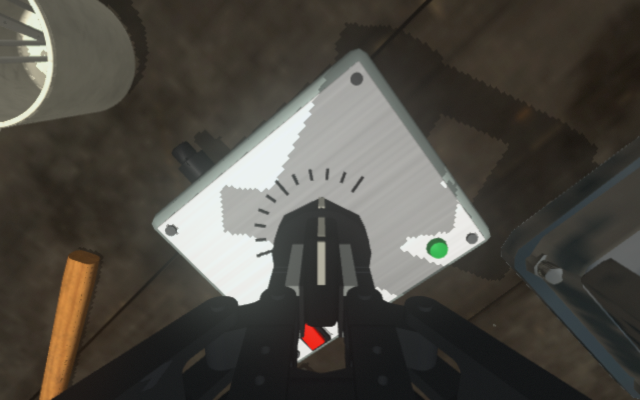

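The knob sits at (321,260), centred on the box's dial, with its pointer along the scale and the force steady at about 18 N. I'm handing the job in.

```bash
python3 -c "
from plant import *
print(job_done())"
```

```text
the job is handed in; nothing more can be done
None
```

The knob is fully home on the D spindle and held pressed against its stop at about 18 N, and the job was handed in at about 11 s; no verdict came back.

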